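Tip the lid off the wide parts tub

TASK

I need to get at the coax adapters in the wide, low tub: take the lid by its upright lug and tip the lug side up by about 20 degrees while the opposite edge still rests on the rim, so that the tub is not pulled up with it, then lift the lid right off, well clear of the rim. Set it down gently, right side up and flat on the open worktop, not dropped, and let go. Leave the tub standing where it is and do not disturb the narrow, taller tub or its lid.

Things in the scene. Friction and masses are not known exactly. Their poses are not given: they have to be found in the camera images.
- wide_tub: Wide, low round tub: open-topped aluminium, 124 mm outside diameter, 55 mm tall, 3 mm wall, 0.7 kg, loose on the worktop, two coax adapters inside. Origin: centre of its underside; z up. The worktop to the left of both tubs, world x 0.42 to 0.60 m, y 0.22 to 0.46 m, is empty.
- wide_lid: Its loose grey plastic lid, about 0.09 kg, not latched: disc 130 mm across, 4 mm thick, lying on the rim; below it a plug 110 mm across, 6 mm high, in the mouth with 4 mm play all round. Origin: centre of the plug's underside (49 mm above the worktop when seated, 0 when laid flat); z up, disc top at z = 10 mm; x towards the lug.
- wide_lid_lug (a point): Centre of the wide lid's upright lug, at (42, 0, 26) mm in the lid's frame. The lug is 28 mm long along the lid's x, 10 mm thick along y (pinch it across this) and rises 32 mm from the disc, from z = 10 to 42 mm. It is on the side away from the robot, within about 45 degrees of straight ahead (+x).
- wide_lid_heel (a point): Point on the lower edge of the wide lid's disc opposite the lug, at (-65, 0, 6) mm in the lid's frame: the edge that stays on the rim while the lid is tipped.
- narrow_lid: Grey plastic lid of the other tub, to be left alone: same form, disc 90 mm across, the same lug 24 mm from its axis along its own +x. Origin: centre of the plug's underside, 69 mm above the worktop; z up. It sits loose on an aluminium tub 84 mm across and 75 mm tall; its lug's top is 111 mm above the worktop.
Things that resemble listed ones, but are neither listed nor needed, are in the scene too. What is shaped like the wide_lid but blue is not meant.

How it is judged:
On the way, in this order (a step that is already met when the one before it is completed fails the run):
1. the wide lid is tipped up by more than 10 degrees with the edge opposite the lug still on the rim (within 15 mm of its height) (angle between wide_lid's own z axis and vertical above 0.175 rad and z of wide_lid_heel in the frame of wide_tub between 0.04 and 0.07 m and horizontal distance between wide_lid and wide_tub below 0.03 m), for 0.1 s.
2. the wide lid is lifted off, that edge too more than 20 mm above the rim (z of wide_lid_heel in the frame of wide_tub above 0.075 m), for 0.1 s.
At the end, for the whole second after the job is handed in: The wide lid lies at rest right side up on the worktop, flat within 10 degrees and its underside within 12 mm of the surface; the wide tub stands upright within 30 mm of where it was, and the narrow tub's lid is within 20 mm of where it was, on its tub (height (world z) of wide_lid between -0.01 and 0.012 m and angle between wide_lid's own z axis and vertical below 0.175 rad and linear speed of wide_lid below 0.02 m/s and angle between wide_tub's own z axis and vertical below 0.1 rad and distance of wide_tub from where it was at the start of the episode below 0.03 m and distance of narrow_lid from where it was at the start of the episode below 0.02 m); the robot touches nothing.
It fails at once if the wide lid is dropped (falls faster than 0.6 m/s, a drop of about 20 mm, out of the fingers) (linear speed of wide_lid above 0.6 m/s and contact force between the fingers and wide_lid below 0.05 N).
It fails at once if the wide tub is tipped by more than 15 degrees (angle between wide_tub's own z axis and vertical above 0.26 rad).
It fails at once if the narrow tub's lid is moved by more than 30 mm (distance of narrow_lid from where it was at the start of the episode above 0.03 m).
It also fails if it takes over 40 s, if anything falls off the work surface, if the arm or the gripper's body presses on something with over 40 N, if the wrist force passes 120 N, or if a joint passes its speed limit or range.

ROBOT

A 6-joint arm with a two-finger parallel gripper is mounted at the origin on a cart in front of the work surface, level with it; the furniture and walls round the work are solid. World frame = base frame: x ahead of the robot, y to its left, z up, the work surface at z = 0. Lengths are in m, angles in rad, forces in N, time in s.
With the tool pointing down it reaches from about 0.4 to 0.825 m from the base axis. Payload 7 kg.
Tool frame: the origin (TCP) lies between the finger pads; the fingertips stand 8 mm ahead of it and the grasp point (between the pads) lies 11 mm behind it (arm.finger_overhang is the distance from the TCP to the fingertips, in m); z points along the fingers, y is the line along which they close (so a half turn about z gives the same grasp; the last joint's range is limited). The gripper opens to 88 mm and grips with 3 to 60 N. Pads are 19 mm wide; open, the fingers measure 130 mm over their backs; the gripper's body (78 mm by 193 mm) begins 47 mm behind the grasp point.
Start: joints at [-0.879, 0.359, 0.012, 0, -1.224, -0.288], TCP at [0.265, -0.621, 0.204] pointing down, gripper open.
Joint ranges: [-3.07, 3.07], [-1.43, 2.12], [-1.02, 1.25], [-3.03, 1.67], [-3.05, -0], [-3.03, 3.03]. Speed limits (rad/s): [2.39, 2.39, 3.01, 3.14, 3.14, 3.14].

INTERFACE

Orientations are given as [roll, pitch, yaw] about the fixed x, y, z axes, in that order (R = Rz(yaw) Ry(pitch) Rx(roll)).
In Python, from station import arm gives the robot as it stands.
- The arm moves only by the tool move_arm, never from a script. Its argument "rows" is text: rows parted by semicolons, each of 7 numbers parted by spaces: the turn, a rotation vector about the tool's x, y, z in degrees, then the shift along the tool's x, y, z in m, then the finger opening in m, from 0 to 0.0876. A call has 1 to 8 rows; each row shifts and turns the commanded pose from where the row before left it, along the tool's axes as they then stand; what a row does not reach is not made up. A row lasts 1/8 s, in which the tool goes at most 62.5 mm and 10.7 degrees, less where a joint would pass 70% of its speed; a pose out of reach is approached as far as the arm can. A call is refused whole if a number of a shift passes 0.0625 or a number of a turn 10.7, either way. A call with a gripper value outside its range is refused whole. The fingers move at their own pace and stop on an object; "squeeze" is the grip in N (left out, the last holds). Time passes only in rows, so rows that do not move let the fingers close. It gives the time, the measured TCP pose, the force, the opening and the grip force at its end, in the units of the state.
- arm.get_state(): the state, without advancing time (a new reading comes with each control period).
- arm.grab_frame(name): name is "scene" or "side" or "wrist"; returns (picture, depth): 400x640x3 uint8, blue, green, red; 400x640 float32, m along the optical axis (not along the pixel's ray), 0 where there is no reading.
- arm.camera_model(name): a dict with "mtx" (3x3 intrinsics, pixels), "k1" (the pictures are not rectified: a ray, as slopes to the right and down, at radius r is drawn at 1 + k1 r^2 times it, then the intrinsics apply), "camera_from_world" (4x4, takes a point from world to camera coordinates); the wrist camera has in their place "mount" (4x4, takes a point from camera to tool coordinates, whose origin is the TCP and whose axes are the flange's). Camera axes: x right, y down, z forward; pixel columns grow to the right and rows downward; lengths in m; the calibration is good to about 2 mm. A picture is of the moment at which its call begins: read the wrist's pose just before it. camera_model takes no time and is no camera call.
- arm.job_done(): hands the job in; it is judged then, once.
The state is a dict: "t": time; "q": joint angles; "qd": joint speeds; "joint_efforts": joint torques, N m; "eef_pos": TCP position; "ee_rot": TCP orientation; "force": force on the tool from outside, world axes, zero at the start; "moment": the same for the moment, N m; "width": finger opening in m; "gripper_force": force on a finger pad.
Only numpy, scipy, OpenCV 4.12 (cv2) and the standard library are available. Lean on these libraries where they do the work, as an engineer would, in place of code of your own. Each camera call takes 0.05 s, during which the arm holds its last target. There are 200 camera calls.

## Working session

There is one attempt and no reset: what is moved stays moved. The work goes in short steps, Python scripts to look and compute and a tool call to move; the robot and the scene stay as the last step left them, time stands still between calls to the robot, and variables do not carry over. Pictures are saved under pics/ and viewed, at most 10 in all, crops included, and the job is handed in when it is done.

Besides the shell and the picture viewer there is one more tool, called after ">>>" as a command line: name --argument value ..., lists and objects as JSON in quotes. move_arm: Moves the arm, as the interface text tells. Its arguments: {"type":"object","properties":{"rows":{"type":"string"},"squeeze":{"type":"number"}},"required":["rows"]}

```bash
mkdir -p pics
python3 - <<'E'
from station import arm
import cv2,numpy as np
s=arm.get_state();print(s['t'],s['eef_pos'],s['ee_rot'],s['width'])
for n in("scene","side"):
    p,d=arm.grab_frame(n);cv2.imwrite(f'pics/{n}0.png',p);np.savez(f'{n}0.npz',p=p,d=d)
    m=arm.camera_model(n);print(n,m['mtx'],m['k1'],m['camera_from_world'])
E
```

```text
0.0 [ 0.26500087 -0.62023971  0.20292067] [ 3.13994140e+00 -1.43304728e-04 -2.73786882e+00] 0.08768092797712176
scene [[414.07260918   0.         319.43553674]
 [  0.         414.07260918 195.35479452]
 [  0.           0.           1.        ]] -0.05423331664940882 [[-0.86464994 -0.50205077  0.01804164  0.41610072]
 [-0.2304487   0.36446383 -0.90225247  0.24086243]
 [ 0.44640102 -0.78429022 -0.43083058  0.55086451]
 [ 0.          0.          0.          1.        ]]
side [[493.35141395   0.         319.83334805]
 [  0.         493.35141395 205.58610625]
 [  0.           0.           1.        ]] 0.05398126082581407 [[ 0.9991034   0.03627384  0.02183138 -0.54339924]
 [ 0.03395352 -0.37849522 -0.92498028  0.00260752]
 [-0.02528951  0.9248922  -0.37938749  1.23074272]
 [ 0.          0.          0.          1.        ]]
```

View pics/scene0.png

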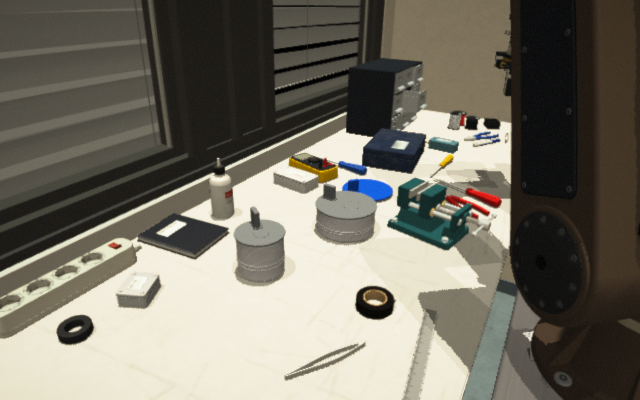

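View pics/side0.png

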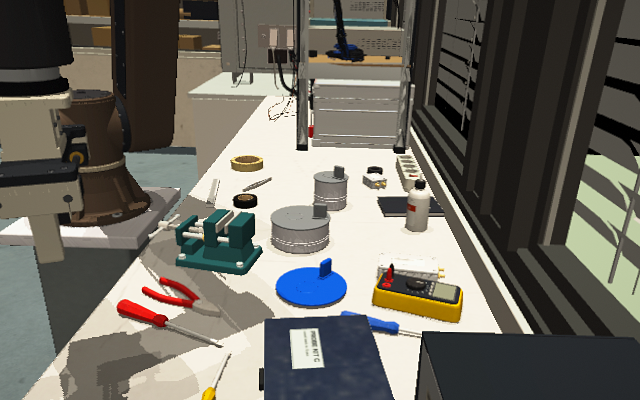

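The scene view shows the wide tub at about (345,212) with its lug at (330,192), and the narrow tub at (260,250). In the side view the wide tub is at (300,228) with its lug at (320,211). The blue decoy lies nearer to the camera. Next I'll get world points from depth.

```bash
cat > h.py <<'E'
import cv2,numpy as np
def cloud(d,m,T):
    h,w=d.shape;u,v=np.meshgrid(np.arange(w),np.arange(h))
    K=m['mtx'];xd=(u-K[0,2])/K[0,0];yd=(v-K[1,2])/K[1,1]
    x,y=xd.copy(),yd.copy()
    for _ in range(6):
        f=1+m['k1']*(x*x+y*y);x,y=xd/f,yd/f
    P=np.stack([x*d,y*d,d],-1)
    return P@T[:3,:3].T+T[:3,3]
def fixed(n,m,d):return cloud(d,m,np.linalg.inv(m['camera_from_world']))
E
python3 - <<'E'
from station import arm
from h import *
for n,box,nb in(("scene",(310,178,382,245),(230,200,290,285)),("side",(265,198,335,255),(308,160,352,214))):
    z=np.load(n+'0.npz');P=fixed(n,arm.camera_model(n),z['d'])
    for nm,(a,b,c,e),H in(("wide",box,.059),("narrow",nb,.079)):
        Q=P[b:e,a:c].reshape(-1,3);g=z['p'][b:e,a:c].reshape(-1,3).astype(int)
        k=(np.ptp(g,axis=1)<30)&(z['d'][b:e,a:c].ravel()>0);Q=Q[k]
        D=Q[abs(Q[:,2]-H)<.003];L=Q[(Q[:,2]>H+.008)&(Q[:,2]<H+.04)]
        o,r=cv2.minEnclosingCircle(D[:,:2].astype(np.float32))
        print(n,nm,len(D),'disc',o,r,D[:,2].mean(),'lug',len(L),np.median(L,0),L.min(0),L.max(0),cv2.minAreaRect(L[:,:2].astype(np.float32)))
E
```

```text
scene wide 1311 disc (0.5044020414352417, -0.14897817373275757) 0.06642619520425797 0.059053421727121455 lug 150 [ 0.54511163 -0.14850696  0.08052747] [ 0.53259616 -0.15678948  0.06703202] [ 0.5615758  -0.14452093  0.09241066] ((0.5470907092094421, -0.15070103108882904), (0.012146792374551296, 0.028972303494811058), 89.24971008300781)
scene narrow 1058 disc (0.5659145712852478, 0.06426011770963669) 0.04611858353018761 0.07905394196569737 lug 139 [0.57980762 0.0568314  0.10219438] [0.57280631 0.0436659  0.08721839] [0.59826849 0.06246209 0.11198127] ((0.584896981716156, 0.0523877814412117), (0.010237502865493298, 0.02700887806713581), 57.5551872253418)
side wide 1081 disc (0.5055638551712036, -0.15101416409015656) 0.0660543143749237 0.05875232159563898 lug 162 [ 0.54641762 -0.15714882  0.0801004 ] [ 0.53309087 -0.16105279  0.06702024] [ 0.56105282 -0.1473783   0.0920041 ] ((0.5470755100250244, -0.1542072296142578), (0.02796219289302826, 0.013665958307683468), 0.1498415470123291)
side narrow 315 disc (0.56343674659729, -0.026634909212589264) 0.13462784886360168 0.07871078166096218 lug 142 [0.58126377 0.04360058 0.09506589] [ 0.53515045 -0.16086229  0.08702307] [0.59783931 0.05791245 0.11156639] ((0.5668179988861084, -0.05259009450674057), (0.22029264271259308, 0.02657303214073181), 79.78968811035156)
```

Run:
```python
from station import arm
from h import *
C=[]
for n in("scene","side"):
    z=np.load(n+'0.npz');P=fixed(n,arm.camera_model(n),z['d'])[z['d']>0];C.append(P)
C=np.vstack(C);C=C[(C[:,2]<.5)&(C[:,2]>.012)]
a=np.array([.265,-.62]);b=np.array([.547,-.1525])
for t in np.linspace(0.3,1,8):
    p=a+t*(b-a);k=np.hypot(*(C[:,:2]-p).T)<.11;print(p.round(2),C[k,2].max().round(3) if k.any() else 0)
k=(C[:,0]>.38)&(C[:,0]<.64)&(C[:,1]>.18)&(C[:,1]<.5);print('place zone',k.sum(),C[k].round(2)[::10])
y=arm.get_state()['ee_rot'][2];R=cv2.Rodrigues(np.array([0,0,y]))[0]@np.diag([1,-1,-1.])
print('shift tool',R.T@[*(b-a),0])
```

```text
[ 0.35 -0.48] 0.335
[ 0.38 -0.43] 0.023
[ 0.41 -0.39] 0.095
[ 0.43 -0.34] 0.095
[ 0.46 -0.29] 0.095
[ 0.49 -0.25] 0.095
[ 0.52 -0.2 ] 0.095
[ 0.55 -0.15] 0.092
place zone 278 [[0.56 0.44 0.49]
 [0.56 0.44 0.48]
 [0.57 0.44 0.48]
 [0.58 0.44 0.48]
 [0.56 0.44 0.47]
 [0.57 0.44 0.47]
 [0.57 0.45 0.47]
 [0.58 0.45 0.46]
 [0.56 0.45 0.46]
 [0.56 0.47 0.46]
 [0.57 0.45 0.45]
 [0.58 0.46 0.45]
 [0.57 0.46 0.45]
 [0.57 0.45 0.44]
 [0.58 0.46 0.44]
 [0.58 0.47 0.44]
 [0.57 0.47 0.43]
 [0.57 0.46 0.43]
 [0.58 0.5  0.43]
 [0.57 0.47 0.42]
 [0.58 0.46 0.42]
 [0.57 0.48 0.41]
 [0.58 0.48 0.41]
 [0.57 0.47 0.4 ]
 [0.57 0.48 0.4 ]
 [0.57 0.49 0.39]
 [0.59 0.5  0.39]
 [0.57 0.49 0.38]]
shift tool [-0.44297212  0.31914879  0.        ]
```

Run:
```python
from station import arm
from h import *
for n in("scene","side"):
    z=np.load(n+'0.npz');P=fixed(n,arm.camera_model(n),z['d'])
    k=(z['d']>0)&(P[...,0]>.38)&(P[...,0]<.66)&(P[...,1]>.15)&(P[...,1]<.6)&(P[...,2]>.2)
    v,u=np.nonzero(k)
    if len(v):print(n,len(v),u.min(),u.max(),v.min(),v.max(),P[k].min(0),P[k].max(0))
p=np.load('side0.npz')['p'];cv2.imwrite('pics/crop.png',cv2.resize(p[0:220,200:480],None,fx=2.5,fy=2.5))
```

```text
side 2778 296 363 0 92 [0.43879946 0.43457711 0.20037135] [0.6599435  0.59999929 0.48610455]
```

View pics/crop.png

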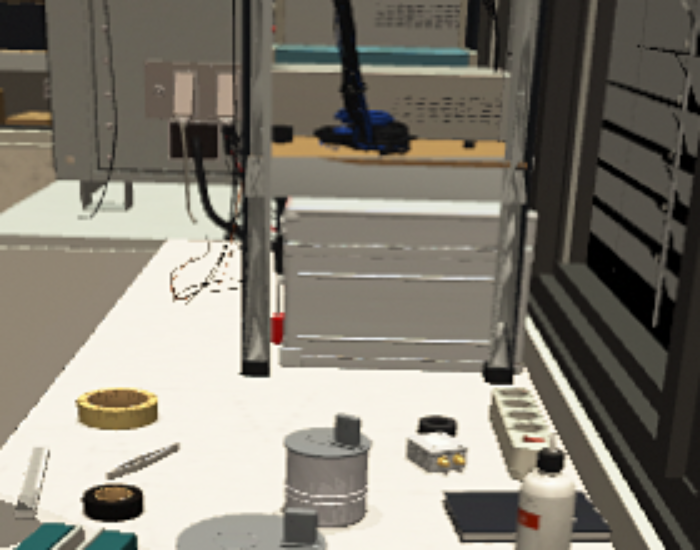

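>>> move_arm --rows "0 0 0 -0.044 0.032 0 0.0876; 0 0 0 -0.044 0.032 0 0.0876; 0 0 0 -0.044 0.032 0 0.0876; 0 0 0 -0.044 0.032 0 0.0876; 0 0 0 -0.044 0.032 0 0.0876; 0 0 0 -0.044 0.032 0 0.0876; 0 0 0 -0.044 0.032 0 0.0876; 0 0 0 -0.044 0.032 0 0.0876"

```text
t: 1.1
eef_pos: [0.4888, -0.2453, 0.2037]
ee_rot: [3.141, -0.0, -2.738]
force: [1.1, -0.5, -0.3]
width: 0.0871
gripper_force: 0.0
```

>>> move_arm --rows "0 0 0 -0.045 0.032 0 0.0876; 0 0 0 -0.046 0.031 0 0.0876; 0 0 7.8 0 0 0 0.0876; 0 0 7.9 0 0 0 0.0876; 0 0 7.9 0 0 0 0.0876; 0 0 0 0 0 0 0.0876"

```text
t: 1.85
eef_pos: [0.547, -0.1532, 0.2035]
ee_rot: [3.141, -0.001, 3.135]
force: [0.1, -0.6, 0.6]
width: 0.0871
gripper_force: 0.0
```

Run:
```python
from station import arm
from h import *
from scipy.spatial.transform import Rotation as Ro
s=arm.get_state();p,d=arm.grab_frame("wrist");cv2.imwrite('pics/w1.png',p)
m=arm.camera_model("wrist");W=np.eye(4);W[:3,:3]=Ro.from_euler('xyz',s['ee_rot']).as_matrix();W[:3,3]=s['eef_pos']
print(s['eef_pos'],s['ee_rot'],s['q'])
P=cloud(d,m,W@m['mount']);np.savez('w1.npz',P=P,p=p,d=d)
ok=(d>0)&(np.hypot(P[...,0]-.505,P[...,1]+.15)<.085)
D=P[ok&(abs(P[...,2]-.059)<.004)];T=P[ok&(P[...,2]>.086)&(P[...,2]<.097)]
print(len(D),cv2.minEnclosingCircle(D[:,:2].astype(np.float32)),D[:,2].mean())
print(len(T),T.mean(0),cv2.minAreaRect(T[:,:2].astype(np.float32)))
```

```text
[ 0.54699904 -0.15317106  0.20350215] [ 3.14149012e+00 -6.98801172e-04  3.13452522e+00] [ 7.12761295e-02  1.84400661e-01 -2.28263893e-01 -1.71233577e-04
 -1.15882041e+00 -1.64907130e+00]
11603 ((0.5044292211532593, -0.1503237932920456), 0.06532475352287292) 0.05864994049976868
262 [ 0.54567706 -0.15296119  0.08995466] ((0.5463128089904785, -0.1529928296804428), (0.009879732504487038, 0.027952905744314194), 85.50486755371094)
```

View pics/w1.png

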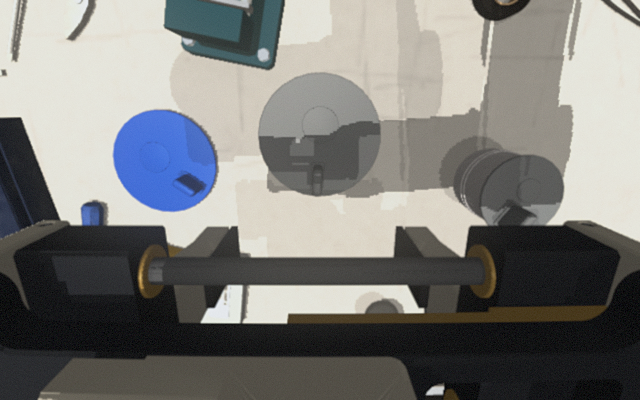

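The wrist view shows the lug under the hand at (317,180), between the open fingers. Measured: lug (0.546,-0.153), lid yaw about -4°. I'll descend and grip.

>>> move_arm --rows "0 0 3.3 0 0 0.03 0.0876; 0 0 0 0 0 0.04 0.0876; 0 0 0 0 0 0.035 0.0876; 0 0 0 0 0 0.02 0.05; 0 0 0 0 0 0.007 0.03; 0 0 0 0 0 0 0.02; 0 0 0 0 0 0 0.016" --squeeze 25

```text
t: 2.78
eef_pos: [0.548, -0.1534, 0.0729]
ee_rot: [3.142, 0.002, 3.077]
force: [-0.6, 0.2, 0.1]
width: 0.0534
gripper_force: 0.0
```

>>> move_arm --rows "0 0 0 0 0 0 0.006; 0 0 0 0 0 0 0.0; 0 0 0 0 0 0 0.0; 0 0 0 0 0 0 0.0"

```text
t: 3.28
eef_pos: [0.5472, -0.1533, 0.0719]
ee_rot: [3.142, 0.0, 3.076]
force: [-0.1, 0.2, 0.7]
width: 0.0131
gripper_force: 0.0
```

>>> move_arm --rows "0 0 0 0 0 0 0.0; 0 0 0 0 0 0 0.0; 0 0 0 0 0 0 0.0"

```text
t: 3.65
eef_pos: [0.5472, -0.1533, 0.0718]
ee_rot: [-3.142, -0.0, 3.076]
force: [0.4, -0.4, -0.3]
width: 0.0001
gripper_force: 0.0
```

The fingers closed to zero, so something is wrong. I'll look.

Run:
```python
from station import arm
from h import *
a,_=arm.grab_frame("wrist");b,d=arm.grab_frame("side")
s=arm.get_state();print(s['width'],s['gripper_force'],s['eef_pos'])
cv2.imwrite('pics/c2.png',np.vstack([cv2.resize(a,(480,300)),cv2.resize(b[150:290,200:424],(480,300))]))
```

```text
0.0006840491422355065 0.0 [ 0.54723504 -0.15330552  0.07184909]
```

View pics/c2.png

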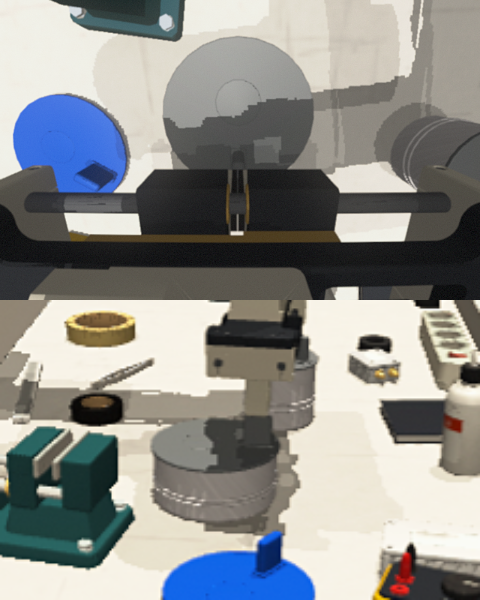

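Run:
```python
from station import arm
from h import *
a,d=arm.grab_frame("wrist")
s=arm.get_state();print(s['width'],s['gripper_force'],s['force'],s['moment'])
cv2.imwrite('pics/c3.png',cv2.resize(a[180:330,240:400],None,fx=4,fy=4,interpolation=0))
np.set_printoptions(linewidth=200,precision=3)
print(d[190:330:10,296:340:3])
```

```text
0.0005726787964383355 0.0 [0.16649736 0.47084812 1.21632997] [-0.06295299 -0.03293477 -0.00772946]
[[0.201 0.201 0.201 0.201 0.2   0.201 0.202 0.201 0.201 0.201 0.201 0.201 0.2   0.201 0.201]
 [0.203 0.203 0.204 0.203 0.2   0.2   0.2   0.201 0.201 0.201 0.201 0.202 0.204 0.203 0.201]
 [0.204 0.205 0.205 0.205 0.202 0.185 0.182 0.182 0.182 0.184 0.202 0.204 0.205 0.205 0.205]
 [0.207 0.    0.206 0.207 0.205 0.172 0.172 0.173 0.173 0.172 0.175 0.206 0.207 0.207 0.207]
 [0.09  0.09  0.09  0.16  0.161 0.164 0.165 0.174 0.165 0.164 0.16  0.16  0.09  0.089 0.09 ]
 [0.083 0.084 0.083 0.15  0.152 0.152 0.153 0.175 0.151 0.153 0.151 0.148 0.083 0.083 0.083]
 [0.077 0.078 0.084 0.085 0.142 0.142 0.142 0.178 0.142 0.142 0.139 0.085 0.079 0.078 0.076]
 [0.076 0.076 0.082 0.082 0.085 0.087 0.087 0.085 0.088 0.087 0.086 0.083 0.079 0.076 0.076]
 [0.077 0.077 0.081 0.083 0.084 0.084 0.084 0.084 0.084 0.084 0.085 0.081 0.079 0.077 0.077]
 [0.077 0.076 0.08  0.083 0.084 0.084 0.085 0.084 0.085 0.085 0.084 0.082 0.079 0.077 0.077]
 [0.078 0.079 0.081 0.082 0.129 0.128 0.128 0.289 0.129 0.128 0.128 0.081 0.079 0.079 0.079]
 [0.078 0.08  0.083 0.106 0.13  0.128 0.129 0.293 0.129 0.129 0.128 0.096 0.079 0.079 0.081]
 [0.081 0.08  0.084 0.106 0.295 0.295 0.295 0.296 0.296 0.296 0.079 0.08  0.08  0.079 0.079]
 [0.076 0.075 0.075 0.075 0.075 0.076 0.075 0.075 0.076 0.075 0.075 0.075 0.075 0.073 0.076]]
```

View pics/c3.png

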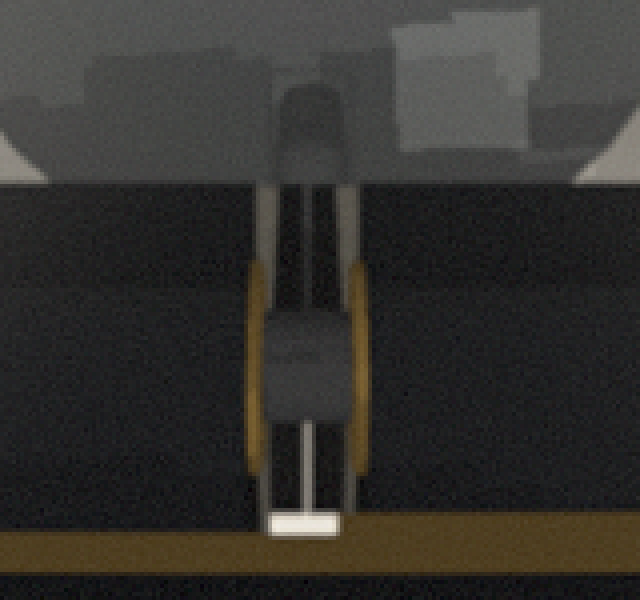

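Run:
```python
from station import arm
from h import *
from scipy.spatial.transform import Rotation as Ro
s=arm.get_state();p,d=arm.grab_frame("wrist")
m=arm.camera_model("wrist");W=np.eye(4);W[:3,:3]=Ro.from_euler('xyz',s['ee_rot']).as_matrix();W[:3,3]=s['eef_pos']
P=cloud(d,m,W@m['mount']);np.set_printoptions(precision=4,suppress=True)
print((W@m['mount']))
for v in (195,200,205,210,215,220,224,228,235,240,245,250,255,285,290,305):print(v,P[v,314],P[v,317],P[v,320],p[v,314])
z=P[...,2];k=(d>0)&(abs(z-.059)<.004)&(P[...,0]<.56)&(np.hypot(P[...,0]-.505,P[...,1]+.15)<.085)
print(cv2.minEnclosingCircle(P[k][:,:2].astype(np.float32)),z[k].mean(),P[k].max(0))
P2=fixed("side",arm.camera_model("side"),arm.grab_frame("side")[1])
for q in((320,190),(320,200),(320,205),(320,210),(320,215)):print(q,P2[q[1],q[0]])
```

```text
[[ 0.0654  0.9599  0.2726  0.4727]
 [ 0.9979 -0.0627 -0.0186 -0.1486]
 [-0.0008  0.2732 -0.9619  0.2523]
 [ 0.      0.      0.      1.    ]]
195 [ 0.5296 -0.1541  0.0576] [ 0.5294 -0.1521  0.0585] [ 0.5293 -0.1501  0.0595] [82 81 81]
200 [ 0.5317 -0.1542  0.0619] [ 0.532  -0.1522  0.0614] [ 0.5324 -0.1503  0.0606] [77 77 79]
205 [ 0.5325 -0.1542  0.0699] [ 0.5329 -0.1523  0.0691] [ 0.5329 -0.1504  0.0694] [58 58 58]
210 [ 0.5326 -0.1541  0.0793] [ 0.5326 -0.1523  0.0796] [ 0.5325 -0.1505  0.0803] [54 54 55]
215 [ 0.5324 -0.154   0.0885] [ 0.5324 -0.1523  0.0887] [ 0.5325 -0.1506  0.0887] [52 56 53]
220 [ 0.535  -0.1542  0.0896] [ 0.5353 -0.1525  0.0891] [ 0.5351 -0.1508  0.0901] [62 62 62]
224 [ 0.5371 -0.1543  0.0905] [ 0.537  -0.1526  0.0909] [ 0.537  -0.1509  0.0913] [67 66 67]
228 [ 0.5368 -0.1542  0.097 ] [ 0.5397 -0.1528  0.0904] [ 0.5365 -0.151   0.0983] [29 26 29]
235 [ 0.5364 -0.1541  0.1073] [ 0.5436 -0.153   0.0913] [ 0.5369 -0.1511  0.1066] [23 26 24]
240 [ 0.537  -0.1541  0.1122] [ 0.5469 -0.1532  0.0909] [ 0.5369 -0.1511  0.1128] [20 20 16]
245 [ 0.5367 -0.1541  0.1184] [ 0.5499 -0.1534  0.0911] [ 0.5368 -0.1512  0.1186] [22 22 24]
250 [ 0.5364 -0.154   0.1243] [ 0.553  -0.1536  0.0913] [ 0.5373 -0.1513  0.123 ] [34 31 36]
255 [ 0.5364 -0.154   0.1292] [ 0.5563 -0.1539  0.091 ] [ 0.5374 -0.1513  0.1277] [20 23 27]
285 [ 0.5211 -0.1525  0.1769] [ 0.5213 -0.1517  0.1765] [ 0.521  -0.1508  0.1771] [41 39 43]
290 [ 0.5473 -0.1546  0.1398] [ 0.6401 -0.1592  0.0001] [ 0.547  -0.1521  0.1404] [33 32 30]
305 [ 0.5545 -0.1551  0.14  ] [ 0.6568 -0.1603 -0.0002] [ 0.5543 -0.1525  0.1405] [31 28 30]
((0.5040344595909119, -0.14981071650981903), 0.06542713940143585) 0.05864237919938514 [ 0.5539 -0.0855  0.063 ]
(320, 190) [ 0.5477 -0.172   0.1278]
(320, 200) [ 0.5481 -0.1698  0.1049]
(320, 205) [ 0.548  -0.1574  0.0887]
(320, 210) [ 0.5482 -0.1557  0.0766]
(320, 215) [ 0.5486 -0.1595  0.0667]
```

Run:
```python
from station import arm
from h import *
print(arm.finger_overhang,[x for x in dir(arm) if x[0]!='_'])
m=arm.camera_model("wrist");print(m['mount'])
p,d=arm.grab_frame("wrist")
I=np.eye(4);P=cloud(d,m,m['mount'])   # tool frame
np.set_printoptions(precision=4,suppress=True)
k=(d>0)&(abs(P[...,1])<.03)&(abs(P[...,0])<.012)&(P[...,2]<-.02+.012)
# lowest finger points (tool z max), above lug top plane
for lo in np.arange(-.06,.0,.004):
    q=k&(P[...,2]>lo)&(P[...,2]<=lo+.004);print(round(lo,3),q.sum(),P[q].min(0) if q.any() else'',P[q].max(0) if q.any() else '')
```

```text
0.008 ['Unreachable', 'camera_model', 'finger_overhang', 'get_state', 'grab_frame', 'job_done']
[[ 2.84146780e-04 -9.61923708e-01 -2.73317946e-01  7.46411833e-02]
 [ 9.99999658e-01  4.85503206e-04 -6.69075573e-04 -2.37905593e-04]
 [ 7.76296395e-04 -2.73317663e-01  9.61923517e-01 -1.80448567e-01]
 [ 0.00000000e+00  0.00000000e+00  0.00000000e+00  1.00000000e+00]]
-0.06 44 [ 0.0099 -0.0045 -0.0597] [ 0.0119  0.004  -0.0561]
-0.056 65 [ 0.0098 -0.0046 -0.0559] [ 0.0119  0.0041 -0.0522]
-0.052 56 [ 0.0096 -0.0038 -0.052 ] [ 0.0107  0.0037 -0.0481]
-0.048 53 [ 0.0097 -0.0063 -0.0479] [ 0.0119  0.0058 -0.0441]
-0.044 131 [ 0.0052 -0.0064 -0.0439] [ 0.012  0.006 -0.04 ]
-0.04 78 [ 0.006  -0.0061 -0.04  ] [ 0.0119  0.0061 -0.036 ]
-0.036 57 [ 0.0101 -0.0068 -0.036 ] [ 0.012   0.0062 -0.0322]
-0.032 70 [ 0.0086 -0.0069 -0.0319] [ 0.012   0.0064 -0.028 ]
-0.028 43 [ 0.0097 -0.007  -0.0279] [ 0.012   0.0065 -0.0242]
-0.024 18 [ 0.0064 -0.0039 -0.0239] [ 0.0109  0.0033 -0.0203]
-0.02 144 [-0.0099 -0.0046 -0.0197] [ 0.012   0.0052 -0.0162]
-0.016 13 [ 0.0075 -0.0046 -0.016 ] [ 0.0119  0.0053 -0.0139]
-0.012 2 [ 0.0114 -0.0047 -0.011 ] [ 0.0117 -0.0047 -0.0102]
-0.008 0  
-0.004 0
```

The wrist view shows the fingers closed above the lug top, which is visible through the 1 px gap. So the tips end about 28 mm higher than stated. I'll check this against the earlier open-finger view.

```bash
python3 - <<'E'
import numpy as np
z=np.load('w1.npz');P=z['P'];d=z['d'];np.set_printoptions(precision=4,suppress=True,linewidth=160)
for c in(210,225,232,400,415):
    print(c,[(r,*(P[r,c]-[.547,-.1532,.2035]).round(4)) for r in range(222,320,6) if 0<d[r,c]<.2])
E
python3 - <<'E'
from station import arm
from h import *
p,d=arm.grab_frame("wrist");P=cloud(d,arm.camera_model("wrist"),arm.camera_model("wrist")['mount'])
for c in(310,314,320,324):print(c,[(r,*P[r,c].round(4)) for r in range(220,232)])
p,d=arm.grab_frame("side");P=fixed("side",arm.camera_model("side"),d)
for r in range(192,214):print(r,P[r,320].round(4),p[r,320],P[r,312].round(3))
E
```

```text
210 [(228, np.float64(-0.0117), np.float64(-0.0575), np.float64(0.0278)), (234, np.float64(-0.0121), np.float64(-0.0545), np.float64(0.0368)), (240, np.float64(-0.0119), np.float64(-0.0522), np.float64(0.0436)), (246, np.float64(-0.0098), np.float64(-0.0516), np.float64(0.0459)), (252, np.float64(-0.0115), np.float64(-0.0482), np.float64(0.0556)), (258, np.float64(-0.0322), np.float64(-0.031), np.float64(0.1005)), (264, np.float64(-0.0324), np.float64(-0.0296), np.float64(0.1044)), (270, np.float64(-0.0309), np.float64(-0.0296), np.float64(0.105)), (276, np.float64(-0.0295), np.float64(-0.0295), np.float64(0.1058)), (282, np.float64(-0.0274), np.float64(-0.0298), np.float64(0.1056)), (288, np.float64(-0.0009), np.float64(-0.0452), np.float64(0.0679)), (294, np.float64(0.0015), np.float64(-0.0452), np.float64(0.0687)), (300, np.float64(0.0046), np.float64(-0.0456), np.float64(0.0685)), (306, np.float64(0.008), np.float64(-0.0462), np.float64(0.0679))]
225 [(228, np.float64(-0.0119), np.float64(-0.0492), np.float64(0.0286)), (234, np.float64(-0.0104), np.float64(-0.048), np.float64(0.0
[... 6963 characters left out ...]
0.5481 -0.1653  0.0964] [ 93 113 122] [ 0.521  0.074 -0.001]
204 [ 0.5479 -0.1569  0.0907] [60 67 71] [ 0.521  0.066 -0.   ]
205 [ 0.548  -0.1575  0.0887] [57 60 60] [ 0.521  0.06  -0.001]
206 [ 0.548  -0.1548  0.0853] [59 62 63] [ 0.528 -0.093  0.059]
207 [ 0.5481 -0.157   0.084 ] [58 62 61] [ 0.529 -0.099  0.059]
208 [ 0.5482 -0.1569  0.0816] [59 63 63] [ 0.529 -0.103  0.059]
209 [ 0.5481 -0.1544  0.0783] [58 61 62] [ 0.529 -0.113  0.06 ]
210 [ 0.5483 -0.1576  0.0774] [58 61 62] [ 0.53  -0.117  0.06 ]
211 [ 0.5483 -0.155   0.074 ] [58 61 62] [ 0.53  -0.123  0.06 ]
212 [ 0.5483 -0.1561  0.0721] [59 61 62] [ 0.53  -0.128  0.059]
213 [ 0.5485 -0.1609  0.0719] [57 60 61] [ 0.53  -0.13   0.058]
```

Side and wrist views agree: the fingertips are about 22 mm behind the reported TCP, not 8 mm ahead. I'll open and go down another 28 mm so the tips end near z = 0.066.

>>> move_arm --rows "0 0 0 0 0 0 0.05; 0 0 0 0 0 0 0.05; 0 0 0 0 0 0 0.05; 0 0 0 0 0 0 0.05; 0 0 0 0 0 0.01 0.05; 0 0 0 0 0 0.01 0.05; 0 0 0 0 0 0.008 0.05; 0 0 0 0 0 0 0.02"

```text
t: 5.05
eef_pos: [0.5465, -0.1533, 0.0428]
ee_rot: [-3.141, -0.002, 3.076]
force: [0.6, 0.7, 1.0]
width: 0.0445
gripper_force: 0.0
```

>>> move_arm --rows "0 0 0 0 0 0 0; 0 0 0 0 0 0 0; 0 0 0 0 0 0 0; 0 0 0 0 0 0 0; 0 0 0 0 0 0 0; 0 0 0 0 0 0 0" --squeeze 25

```text
t: 5.8
eef_pos: [0.5473, -0.1533, 0.0441]
ee_rot: [3.142, 0.0, 3.076]
force: [-0.4, 1.0, 2.5]
width: 0.01
gripper_force: 25.0
```

Now it grips 10 mm with 25 N. I'll tip the lid about its heel, 4° a row.

>>> move_arm --rows "0 -4 0 -0.0008 0 -0.0075 0; 0 -4 0 -0.0008 0 -0.0075 0; 0 -4 0 -0.0008 0 -0.0075 0; 0 -4 0 -0.0008 0 -0.0075 0; 0 -4 0 -0.0008 0 -0.0075 0; 0 0 0 0 0 0 0; 0 0 0 0 0 0 0" --squeeze 30

```text
t: 6.68
eef_pos: [0.5465, -0.1532, 0.0816]
ee_rot: [-3.141, 0.349, 3.076]
force: [0.8, 0.5, -1.3]
width: 0.0094
gripper_force: 30.0
```

Run:
```python
from station import arm
from h import *
b,d=arm.grab_frame("side");w,_=arm.grab_frame("wrist")
s=arm.get_state();print(s['t'],s['width'],s['gripper_force'],s['eef_pos'],s['ee_rot'],s['force'])
P=fixed("side",arm.camera_model("side"),d)
k=(d>0)&(P[...,0]>.42)&(P[...,0]<.53)&(abs(P[...,1]+.15)<.02)&(P[...,2]>.05)
Q=P[k];print(len(Q),np.polyfit(Q[:,0],Q[:,2],1),np.degrees(np.arctan(np.polyfit(Q[:,0],Q[:,2],1)[0])),Q[Q[:,0].argmin()])
cv2.imwrite('pics/c4.png',np.vstack([cv2.resize(b[150:290,200:424],(480,300)),cv2.resize(w,(480,300))]))
```

```text
6.775 0.00955470760755076 29.99833792448044 [ 0.54688932 -0.153162    0.08142356] [-3.14152766  0.34874007  3.07597557] [-0.63791263  0.40058442 -0.96967447]
1108 [-1.7905208   1.15735921] -60.81678471152287 [ 0.42009309 -0.13260991  0.39737763]
```

View pics/c4.png

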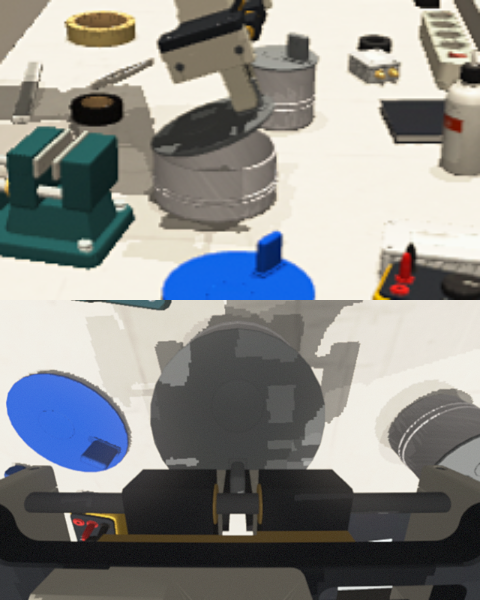

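The pictures show the lid tilted about 20°, its heel still on the rim at (155,150), and the tub level. Now I'll lift straight up 100 mm and then level it.

>>> move_arm --rows "0 0 0 -0.0034 0 -0.0094 0; 0 0 0 -0.0068 0 -0.0188 0; 0 0 0 -0.0068 0 -0.0188 0; 0 0 0 -0.0085 0 -0.0235 0; 0 0 0 -0.0085 0 -0.0235 0; 0 5 0 0 0 0 0; 0 7.5 0 0 0 0 0; 0 7.5 0 0 0 0 0"

```text
t: 7.78
eef_pos: [0.5464, -0.1528, 0.1831]
ee_rot: [3.14, -0.002, 3.077]
force: [0.5, 0.5, -0.3]
width: 0.0095
gripper_force: 30.0
```

>>> move_arm --rows "0 0 0 0.001 0.015 0 0; 0 0 0 0.002 0.03 0 0; 0 0 0 0.003 0.042 0 0; 0 0 0 0.003 0.042 0 0; 0 0 0 0.003 0.042 0 0; 0 0 0 0.003 0.042 0 0; 0 0 0 0.003 0.042 0 0; 0 0 0 0.003 0.042 0 0"

```text
t: 8.78
eef_pos: [0.5437, 0.1464, 0.182]
ee_rot: [3.14, 0.001, 3.077]
force: [0.7, -0.6, -0.2]
width: 0.0099
gripper_force: 30.0
```

>>> move_arm --rows "0 0 0 0.003 0.042 0 0; 0 0 0 0.003 0.042 0 0; 0 0 0 0.003 0.03 0 0; 0 0 0 0.002 0.02 0 0; 0 0 0 0.001 0.01 0 0; 0 0 0 0 0 0 0; 0 0 0 0 0 0 0"

```text
t: 9.65
eef_pos: [0.5418, 0.2882, 0.1814]
ee_rot: [-3.142, -0.0, 3.075]
force: [0.3, -0.5, -0.4]
width: 0.0097
gripper_force: 30.0
```

Run:
```python
from station import arm
from h import *
from scipy.spatial.transform import Rotation as Ro
s=arm.get_state();p,d=arm.grab_frame("wrist")
m=arm.camera_model("wrist");W=np.eye(4);W[:3,:3]=Ro.from_euler('xyz',s['ee_rot']).as_matrix();W[:3,3]=s['eef_pos']
P=cloud(d,m,W@m['mount']);e=s['eef_pos'];print(e,s['ee_rot'],s['width'],s['gripper_force'])
k=(d>0)&(np.hypot(P[...,0]-e[0]+.042,P[...,1]-e[1])<.055)&(abs(P[...,2]-e[2]-.015)<.02)&(P[...,0]<e[0]-.02)
Q=P[k];c=np.linalg.lstsq(np.c_[Q[:,:2]-e[:2],np.ones(len(Q))],Q[:,2],rcond=None)[0];print(len(Q),'slopes deg',np.degrees(c[:2]),'disc top z at tcp',c[2],Q[:,2].mean(),Q[:,:2].mean(0))
k=(d>0)&(P[...,2]<.1)&(P[...,2]>.01)&(P[...,1]>.18)&(P[...,1]<.42)&(P[...,0]>.4)&(P[...,0]<.62);print('obst',k.sum())
n,_=arm.grab_frame("scene");cv2.imwrite('pics/s5.png',n)
```

```text
[0.54179729 0.2881936  0.18141229] [-3.14159139e+00 -8.08753034e-05  3.07524858e+00] 0.00965694472293081 29.998304843902588
24246 slopes deg [-0.00764443 -0.03174329] disc top z at tcp 0.1959836582148013 0.19599098262771514 [0.48580053 0.28845841]
obst 0
```

View pics/s5.png

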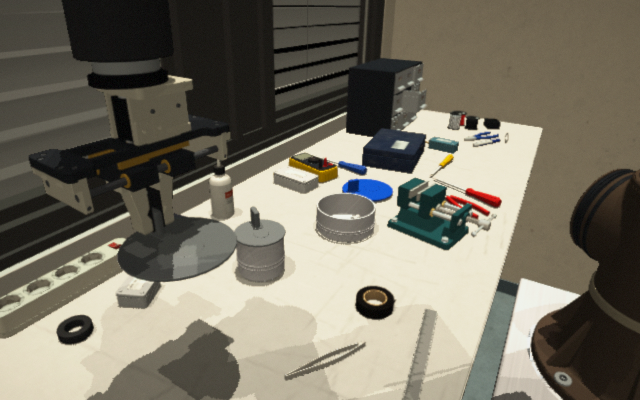

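The lid is held level with its underside at about 0.186 m, the tub and the narrow lid are undisturbed, and the zone below is empty. I'll lower it.

>>> move_arm --rows "0 0 0 0 0 0.02 0; 0 0 0 0 0 0.035 0; 0 0 0 0 0 0.035 0; 0 0 0 0 0 0.035 0; 0 0 0 0 0 0.025 0; 0 0 0 0 0 0.015 0; 0 0 0 0 0 0.01 0; 0 0 0 0 0 0 0"

```text
t: 10.75
eef_pos: [0.5418, 0.2888, 0.0062]
ee_rot: [-3.141, -0.0, 3.076]
force: [0.3, -0.1, 0.5]
width: 0.0097
gripper_force: 30.0
```

>>> move_arm --rows "0 0 0 0 0 0.003 0; 0 0 0 0 0 0.003 0; 0 0 0 0 0 0.002 0; 0 0 0 0 0 0.002 0; 0 0 0 0 0 0 0; 0 0 0 0 0 0 0"

```text
t: 11.5
eef_pos: [0.5418, 0.2891, -0.0036]
ee_rot: [3.142, 0.0, 3.076]
force: [-0.1, 0.2, -1.2]
width: 0.0097
gripper_force: 30.0
```

>>> move_arm --rows "0 0 0 0 0 0.001 0; 0 0 0 0 0 0 0; 0 0 0 0 0 0 0"

```text
t: 11.88
eef_pos: [0.5418, 0.289, -0.0047]
ee_rot: [3.142, 0.0, 3.076]
force: [0.3, 0.3, -0.7]
width: 0.0096
gripper_force: 30.0
```

>>> move_arm --rows "0 0 0 0 0 0.001 0; 0 0 0 0 0 0 0; 0 0 0 0 0 0 0"

```text
t: 12.25
eef_pos: [0.5419, 0.2891, -0.0049]
ee_rot: [3.141, 0.0, 3.076]
force: [-2.1, -0.7, 6.0]
width: 0.0098
gripper_force: 30.0
```

Contact at 6 N. I'll release and withdraw.

>>> move_arm --rows "0 0 0 0 0 0 0.015; 0 0 0 0 0 0 0.025; 0 0 0 0 0 0 0.04; 0 0 0 0 0 0 0.05; 0 0 0 0 0 0 0.05; 0 0 0 0 0 0 0.05"

```text
t: 13.0
eef_pos: [0.5418, 0.289, -0.0057]
ee_rot: [-3.142, -0.0, 3.076]
force: [-0.3, -0.4, 0.9]
width: 0.0497
gripper_force: 0.0
```

>>> move_arm --rows "0 0 0 0 0 -0.01 0.05; 0 0 0 0 0 -0.025 0.05; 0 0 0 0 0 -0.035 0.05; 0 0 0 0 0 -0.035 0.05; 0 0 0 0 0 -0.035 0.05; 0 0 0 0 0 -0.02 0.05; 0 0 0 0 0 0 0.05; 0 0 0 0 0 0 0.05"

```text
t: 14.0
eef_pos: [0.5414, 0.2887, 0.154]
ee_rot: [-3.141, -0.001, 3.076]
force: [0.5, 0.2, -0.5]
width: 0.05
gripper_force: 0.0
```

Run:
```python
from station import arm
from h import *
from scipy.spatial.transform import Rotation as Ro
s=arm.get_state();p,d=arm.grab_frame("wrist")
m=arm.camera_model("wrist");W=np.eye(4);W[:3,:3]=Ro.from_euler('xyz',s['ee_rot']).as_matrix();W[:3,3]=s['eef_pos']
P=cloud(d,m,W@m['mount']);print(s['t'],s['eef_pos'],s['force'],s['width'],np.abs(s['qd']).max())
k=(d>0)&(np.hypot(P[...,0]-.5,P[...,1]-.29)<.055)&(abs(P[...,2]-.01)<.012)&(P[...,0]<.52)
Q=P[k];c=np.linalg.lstsq(np.c_[Q[:,:2],np.ones(len(Q))],Q[:,2],rcond=None)[0];print(len(Q),'slopes deg',np.degrees(c[:2]),'top z',Q[:,2].mean())
for n,nb in(("scene",(230,200,290,285)),):
    p,d=arm.grab_frame(n);P=fixed(n,arm.camera_model(n),d);a,b,c,e=nb
    Q=P[b:e,a:c].reshape(-1,3);D=Q[abs(Q[:,2]-.079)<.003];print('narrow',cv2.minEnclosingCircle(D[:,:2].astype(np.float32)))
    Q=P.reshape(-1,3);D=Q[(abs(Q[:,2]-.053)<.003)&(np.hypot(Q[:,0]-.505,Q[:,1]+.15)<.085)];print('tub',len(D),cv2.minEnclosingCircle(D[:,:2].astype(np.float32)))
```

```text
14.0 [0.54138125 0.28874327 0.15400951] [ 0.46963476  0.17968987 -0.54420854] 0.049974650568414505 0.015193086129175923
6452 slopes deg [-0.01538004 -0.01403337] top z 0.009707549760423904
narrow ((0.5662464499473572, 0.06528070569038391), 0.045416075736284256)
tub 328 ((0.5055510401725769, -0.14891080558300018), 0.06361779570579529)
```

The lid is flat on the worktop with its top at 10 mm, and neither the tub nor the narrow lid has moved.

```bash
python3 -c "
from station import arm
print(arm.job_done())"
```

```text
the job is handed in; nothing more can be done
None
```

I tipped the wide lid up 20° on its heel, lifted it clear and laid it flat, right side up, at about (0.50, 0.29) m; the wide tub and the narrow lid measured where they were, and the job was handed in (verdict not shown).

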